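# Loosen the macro stage's knurled locking ring and push its scale arm home

### The arm

A 6-joint arm with a two-finger parallel gripper is mounted at the origin on a cart in front of the work surface, level with it; the furniture and walls round the work are solid. World frame = base frame: x ahead of the robot, y to its left, z up, the work surface at z = 0. Lengths are in m, angles in rad, forces in N, time in s.
With the tool pointing down it reaches from about 0.425 to 0.95 m from the base axis. Payload 3.5 kg.
Tool frame: the origin (TCP) lies midway between the tips of the shut fingers; the grasp point (between the pads) lies 19 mm behind it (ctrl.tcp_to_grasp is the distance from the TCP to the grasp point, in m); z points along the fingers, x is the direction in which the jaws open and shut, and the axes are right-handed (so a half turn about z gives the same grasp; the last joint's range is limited). The gripper opens to 85 mm and grips with 20 to 120 N. Pads are 22 mm wide; open, the fingers measure 114 mm over their backs; the gripper's body (76 mm by 85 mm) begins 54 mm behind the grasp point. The pads swing forward as they close: fully open they stand 13 mm farther back than shut.
Start: joints at [-1.342, 0.286, 1.577, -0, 1.279, -0.15], TCP at [0.25, -0.627, 0.231] pointing down, gripper open.
Joint ranges: [-2.77, 2.77], [-0.9, 2.22], [0.21, 2.48], [-1.53, 4.67], [0.24, 2.81], [-2.84, 2.84]. Speed limits (rad/s): [2.79, 2.79, 3.14, 3.14, 3.14, 3.14].

### API

Orientations are given as a unit quaternion [x, y, z, w].
In Python, from plant import ctrl, cams, workorder, spotter gives the robot as it stands. The module is installed in compiled form; this text tells all that it offers.
- The arm moves only by the tool send_rows, never from a script. Its argument "motion" is one flat list of numbers, 5 for each row, row after row: the shift along the tool's x, y, z in cm, then the turn about the tool's z in rad, then the finger opening in cm, from 0 to 8.54. In form: [tx, ty, tz, spin, gripper, tx, ty, tz, spin, gripper, ...]. A call has 1 to 12 rows; each row shifts and turns the pose as measured when the row begins, along the tool's axes as they then stand; what a row does not reach is not made up. A row lasts 1/10 s, in which the tool goes at most 50 mm and 8.59 degrees, less where a joint would pass 70% of its speed; a pose out of reach is approached as far as the arm can. A call is refused whole if a number of a shift passes 5 or a number of a turn 0.15, either way. A call with a gripper value outside its range is refused whole. The fingers move at their own pace and stop on an object; "grip_force" is the grip in N (left out, the last holds). Time passes only in rows, so rows that do not move let the fingers close. It gives the time, the measured TCP pose, the force and the opening at its end, in the units of the state.
- ctrl.get_state(): the state, without advancing time (a new reading comes with each control period).
- cams.read_camera(name): name is "side" or "top"; returns (picture, depth): 400x640x3 uint8, red, green, blue; 400x640 float32, m along the optical axis (not along the pixel's ray), 0 where there is no reading.
- cams.camera_params(name): a dict with "fx", "fy", "cx", "cy" (pixels), "xyz" and "attitude" of the camera in the world. Camera axes: x right, y down, z forward; pixel columns grow to the right and rows downward; lengths in m; the calibration is good to about 2 mm. A picture is of the moment at which its call begins. camera_params takes no time and is no camera call.
- workorder.sign_off(): hands the job in, once; it reports no verdict.
Trained networks look in the newest picture that a camera, given by its name, has taken for a name from the list of things; names that differ only in an ending like _2 or _b are one class to them, and where a whole thing is asked for, a point or a joint stands for the part that bears it (a point fixed in the world has none). Each returns a list of dicts, best first, with "conf" (0 to 1); they miss things now and then, are a little off and sometimes report something else, mostly with a low value. They report only what shows in the picture. A call takes as long as a camera call. They do not tell look-alikes from the thing itself.
- spotter.trace(target, camera): "mask" (400x640 bool, what is visible of it) and "bbox" ([left, top, width, height] in pixels, round what is visible of it).
The state is a dict: "time": time; "qpos": joint angles; "dq": joint speeds; "joint_efforts": joint torques, N m; "eef_pos": TCP position; "tcp_rot": TCP orientation; "contact_force": force on the tool from outside, world axes, zero at the start; "wrist_torque": the same for the moment, N m; "opening": opening from 0.0 (shut) to 1.0 (fully open).
Only numpy, scipy, OpenCV 4.12 (cv2) and the standard library are available. Lean on these libraries where they do the work, as an engineer would, in place of code of your own. Each camera call takes 0.05 s, during which the arm holds its last target.

### The job

With the fingertips only, gripping nothing, roll the knurled locking ring of the macro stage anticlockwise (seen from above) until the black mark on it has come round to the fixed arrow for the second time, and leave it there, mark at the arrow. Only then push the freed scale arm fully home against its stop, pressing on the outer face of its grey end block and not touching the block's inner face. Leave the things standing around the stage where they are, and finish clear of everything.

Things in the scene. Friction and masses are not known exactly. Their poses are not given: they have to be found in the camera images.
- stage: Macro-photo specimen stage, fixed to the worktop: round grey flange 144 mm across, top at z = 10 mm; on it a fixed grey table 73 mm across, top at 40.5, inside the knurled ring. A grey guide rail (34 wide, 10 high) runs along its own -y to y = -109 mm. Origin: on the ring's axis at the worktop; z up. Black arrow on the flange at its own -x.
- ring (a joint): Aluminium knurled ring, 96 mm across, rim from z = 16 to 40 mm, upright axis, does not rise; too wide to grip. A fingertip against the rim drags it by friction (about 1 N); it stays where left. Rad, growing anticlockwise from above (loosening). Mark is at the arrow at 0, 6.283, 12.566; starts at 0.6 to 2.4 (mark past the arrow), so the second meeting is at 12.566.
- ring_top (a point): Centre of the ring, at the height of its top (z = 40 mm).
- ring_mark (a point): The small black raised bar (9 x 8 mm) on the ring's top face, 42 mm from the axis; turns with the ring.
- pointer (a point): Tip of the fixed black arrow on the stage's flange, 51 mm from the axis on the stage's own -x side, z = 11 mm.
- scale_slide (a joint): The flat steel scale arm (26 mm wide, top at z = 15.5 mm) that the ring clamps. Metres pushed in, along the stage's own +y: 0 drawn fully out, 0.045 fully home (its grey end block meets the end of the guide rail; hard stop). Starts at 0 to 0.012. Moves with about 2 N, stays where it is left.
- block_outer (a point): Centre of the outer upright face of the scale arm's grey end block, z = 25 mm; block 60 mm wide (stage x), 12 thick (stage y), z = 2 to 40 mm. The face looks along the stage's own -y, away from the ring; push it toward +y. It is 166 mm from the ring's axis when fully out, 121 when home.
- petri_dish: Bystander, flat round dish, 62 mm across, 15 high (mm); stands loose near the stage; origin under its centre. Leave it alone.
- coverslips_a: Bystander, small square carton, 34 x 34 x 22 high (mm); stands loose near the stage; origin under its centre. Leave it alone.
- tweezers: Bystander, steel tweezers lying flat, 114 long (mm); stands loose near the stage; origin under its centre. Leave it alone.
- objective_can: Bystander, black screw canister, 38 mm across, 57 high (mm); stands loose near the stage; origin under its centre. Leave it alone.
- eyepiece: Bystander, black eyepiece standing on its barrel, 34 mm across, 48 high (mm); stands loose near the stage; origin under its centre. Leave it alone.
Mind the look-alikes: they are no part of the job. Of the things that look like the stage, the larger one is meant.

How it is judged:
By the outcome, as a careful person would: the job done as asked, in the order asked, and still so for the second after the job is handed in, with the robot touching nothing.
It also fails if it takes over 64 s, if anything falls off the work surface, if the arm or the gripper's body presses on something with over 40 N, if the wrist force passes 120 N, or if a joint passes its speed limit or range.

## Working session

There is one attempt and no reset: what is moved stays moved. The work goes in short steps, Python scripts to look and compute and a tool call to move; the robot and the scene stay as the last step left them, time stands still between calls to the robot, and variables do not carry over. Pictures are saved under pics/ and viewed, and the job is handed in when it is done.

Besides the shell and the picture viewer there is one more tool, called after "Call:" as name(argument=value, ...), one argument or row to a line, values as JSON. send_rows: Moves the arm, as the interface text tells. Its arguments: {"type":"object","properties":{"motion":{"type":"array","items":{"type":"number"}},"grip_force":{"type":"number"}},"required":["motion"]}

```bash
mkdir -p pics
cat > h.py <<'E'
import numpy as np, cv2
from scipy.spatial.transform import Rotation as R
from plant import ctrl,cams,workorder,spotter
def T(c):
    p=cams.camera_params(c); a=np.array(p['attitude'],float)
    M=R.from_quat(a).as_matrix() if a.size==4 else (a if a.shape==(3,3) else R.from_euler('xyz',a).as_matrix())
    return p,M,np.array(p['xyz'])
def px2w(c,u,v,d):
    p,M,t=T(c); u=np.asarray(u,float);v=np.asarray(v,float)
    return np.stack([(u-p['cx'])/p['fx']*d,(v-p['cy'])/p['fy']*d,d+0*u],-1)@M.T+t
def px2plane(c,u,v,z):
    p,M,t=T(c); r=px2w(c,u,v,np.ones_like(np.asarray(u,float)))-t
    return t+r*((z-t[2])/r[...,2])[...,None]
def w2px(c,X):
    p,M,t=T(c); q=(np.asarray(X)-t)@M
    return np.stack([q[...,0]/q[...,2]*p['fx']+p['cx'],q[...,1]/q[...,2]*p['fy']+p['cy']],-1)
E
python3 - <<'E'
from h import *
for c in ('side','top'):
    print(cams.camera_params(c)); I,D=cams.read_camera(c); np.savez(c+'0.npz',I=I,D=D)
    cv2.imwrite(f'pics/{c}0.png',I[...,::-1])
    for n in ('stage','ring','ring_mark','pointer','block_outer','petri_dish','coverslips_a','tweezers','objective_can','eyepiece'):
        print(c,n,[(round(r['conf'],2),r['bbox']) for r in spotter.trace(n,c)])
s=ctrl.get_state(); print(s)
E
```

```text
{'fx': 408.3531854722763, 'fy': 408.3531854722763, 'cx': 313.9655945400674, 'cy': 195.42168015806428, 'xyz': array([ 0.56076425, -0.74461549,  0.4898652 ]), 'attitude': array([ 8.60641375e-01,  1.36268098e-02,  9.39077461e-05, -5.09029199e-01])}
side stage [(0.84, [249.8, 292.6, 76.1, 76.8]), (0.71, [271.3, 194.7, 67.1, 71.7])]
side ring [(0.77, [280.8, 196.0, 42.7, 30.9]), (0.61, [258.1, 286.7, 40.6, 40.0])]
side ring_mark [(0.93, [281.1, 199.9, 45.1, 24.2]), (0.69, [255.2, 291.1, 44.2, 30.1])]
side pointer [(0.64, [249.6, 287.7, 72.1, 78.8]), (0.6, [272.0, 198.7, 63.8, 71.5])]
side block_outer [(0.71, [283.3, 323.0, 43.4, 49.2]), (0.66, [300.9, 225.9, 37.2, 43.7])]
side petri_dish [(0.64, [267.6, 182.8, 26.9, 13.8])]
side coverslips_a []
side tweezers [(0.5, [268.3, 233.5, 4.2, 7.1])]
side objective_can [(0.79, [326.1, 175.8, 21.5, 26.6]), (0.62, [281.0, 200.5, 44.9, 25.9])]
side eyepiece [(0.51, [352.0, 206.3, 15.7, 17.8])]
{'fx': 465.2968184287704, 'fy': 465.2968184287704, 'cx': 317.5840699430559, 'cy': 204.17388828252402, 'xyz': array([0.39426642, 0.01399443, 1.16755477]), 'atti
[... 774 characters left out ...]
8.7, 15.5, 16.2])]
{'time': 1.1, 'qpos': array([-1.34200187e+00,  2.86318142e-01,  1.57665813e+00, -1.84081113e-05,
        1.27857118e+00, -1.49979192e-01]), 'dq': array([-0.00187606,  0.00078417,  0.0012095 ,  0.00049445, -0.00023352,
        0.00053865]), 'joint_efforts': array([ 2.86696750e-04, -4.05971646e+01, -2.92941856e+01, -1.56858205e-04,
        6.43404765e-04,  9.09142202e-07]), 'eef_pos': array([ 0.24964116, -0.62715082,  0.23133546]), 'tcp_rot': array([ 8.27582700e-01, -5.61343811e-01,  1.06143510e-05,  2.18103468e-05]), 'contact_force': array([-0.61525652, -0.16071758,  0.2897273 ]), 'wrist_torque': array([-0.02062848, -0.02100714,  0.03078741]), 'opening': 1.0001025436159499}
```

Run:
```python
import cv2
a=cv2.imread('pics/top0.png'); cv2.imwrite('pics/top0c.png',cv2.resize(a[130:280,220:480],None,fx=3,fy=3,interpolation=cv2.INTER_CUBIC))
a=cv2.imread('pics/side0.png'); cv2.imwrite('pics/side0c.png',cv2.resize(a[160:390,220:400],None,fx=2.6,fy=2.6,interpolation=cv2.INTER_CUBIC))
```

```text
(no output)
```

View pics/top0.png

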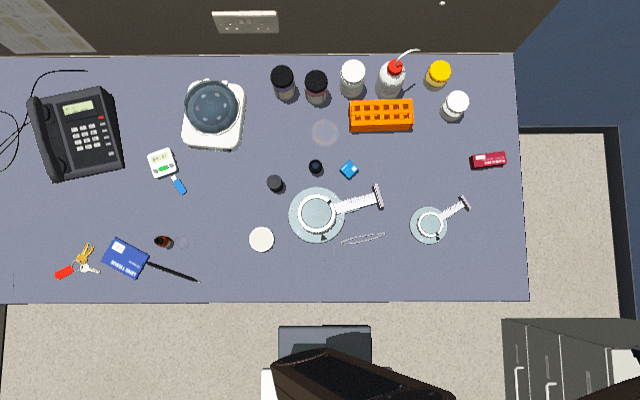

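View pics/top0c.png

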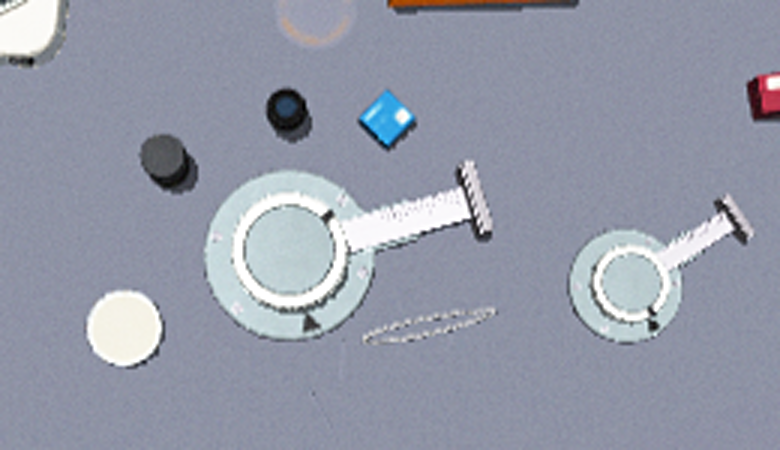

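View pics/side0c.png

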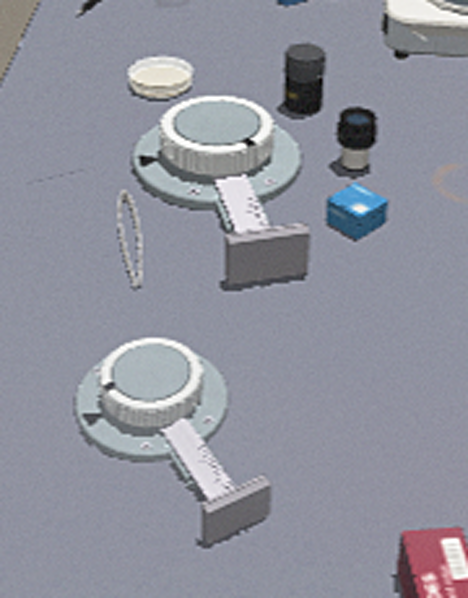

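View pics/side0.png

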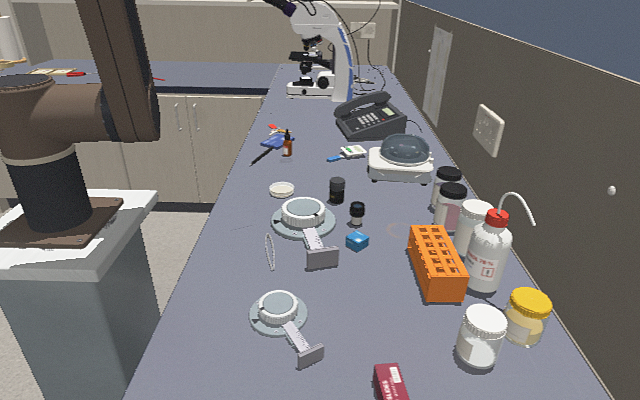

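Two stage-like things: A at top px (316,214), side px (304,215), with a flange about 57 px across. B is at top px (429,225), side px (279,312), about 38 px across in the top view. A is the larger, so it is the one meant. The enlarged crop confirms it: A's mark is on the right, well past the arrow at (322,237). Next I measure A.

Run:
```python
from h import *
for c,roi in (('top',(270,160,400,260)),('side',(255,180,350,285))):
    f=np.load(c+'0.npz'); I,D=f['I'],f['D']; x0,y0,x1,y1=roi
    u,v=np.meshgrid(np.arange(x0,x1),np.arange(y0,y1)); d=D[y0:y1,x0:x1]
    P=px2w(c,u.ravel(),v.ravel(),d.ravel()); P=P[d.ravel()>0]
    z=P[:,2]; print(c,np.percentile(z,[1,10,50,90,99]).round(4))
    ok=(z>.033)&(z<.047)
    Q=P[ok]; print('high n',len(Q),Q.min(0).round(3),Q.max(0).round(3), np.median(Q[:,2]))
    # circle fit of high stuff: table+ring; enclosing, excluding block
    m=np.linalg.norm(Q[:,:2]-np.median(Q[:,:2],0),axis=1)<.06; Q=Q[m]
    (cx,cy),r=cv2.minEnclosingCircle(Q[:,:2].astype(np.float32)); print('ring',cx,cy,r, 'mean',Q[:,:2].mean(0))
    ok=(z>.006)&(z<.02)
    Q2=P[ok]; m=np.linalg.norm(Q2[:,:2]-[cx,cy],axis=1)<.08; Q2=Q2[m]
    print('flange',cv2.minEnclosingCircle(Q2[:,:2].astype(np.float32)), len(Q2))
    Q3=P[(z>.03)]; m=np.linalg.norm(Q3[:,:2]-[cx,cy],axis=1); Q3=Q3[(m>.1)&(m<.2)]; 
    if len(Q3): print('block',len(Q3),Q3.mean(0),Q3.min(0),Q3.max(0), cv2.minAreaRect(Q3[:,:2].astype(np.float32)*1000))
    J=I[y0:y1,x0:x1].astype(int).sum(-1)
p,M,t=T('top'); print(M.round(3)); print(px2plane('top',np.array([322.]),np.array([237.]),.011), px2plane('top',np.array([328.5]),np.array([202.]),.042))
```

```text
top [-0.0052 -0.0026  0.001   0.0381  0.0544]
high n 1367 [ 0.481 -0.144  0.033] [0.659 0.135 0.047] 0.040015884812497626
ring 0.527373194694519 0.022491158917546272 0.04800188168883324 mean [0.52690866 0.02256057]
flange ((0.5296633243560791, 0.021994035691022873), 0.07856928557157516) 1345
block 454 [0.60612349 0.01573015 0.04678503] [ 0.54105056 -0.14430965  0.03005172] [0.65850702 0.13537784 0.06238861] ((607.6015014648438, -9.8646240234375), (286.24188232421875, 90.23001861572266), 80.48310089111328)
side [-0.0019 -0.001   0.0006  0.0383  0.0467]
high n 1148 [ 0.477 -0.145  0.033] [0.626 0.127 0.047] 0.03979972689086822
ring 0.5252601504325867 0.019776349887251854 0.048352766782045364 mean [0.52616078 0.0128795 ]
flange ((0.5242475271224976, 0.014542278833687305), 0.07511283457279205) 944
block 463 [ 0.58215315 -0.02692258  0.04084646] [ 0.53818369 -0.14527831  0.03003879] [0.62571986 0.12670831 0.05855931] ((589.97021484375, -11.046600341796875), (281.3558349609375, 60.19449234008789), 80.26377868652344)
[[-0.007 -0.991  0.136]
 [-1.     0.007  0.004]
 [-0.005 -0.136 -0.991]]
[[0.47090921 0.00787766 0.011     ]] [[ 0.55422759 -0.00850414  0.042     ]]
```

```bash
cat > mark.py <<'E'
from h import *
C=np.array([.5268,.0218])
def unwrapped(I,c='top',z=.041,r0=.034,r1=.052,n=720):
    a=np.arange(n)*2*np.pi/n; r=np.linspace(r0,r1,19)
    A,Rr=np.meshgrid(a,r); X=np.stack([C[0]+Rr*np.cos(A),C[1]+Rr*np.sin(A),z+0*A],-1)
    uv=w2px(c,X).astype(np.float32)
    return a,r,cv2.remap(I,uv[...,0],uv[...,1],cv2.INTER_LINEAR).astype(float).sum(-1)
def mark(I,c='top'):
    a,r,W=unwrapped(I,c,.041,.039,.045)
    s=W.mean(0); s=np.convolve(np.r_[s[-8:],s,s[:8]],np.ones(17)/17,'valid')
    i=s.argmin(); w=np.clip(np.median(s)-s,0,None)*(np.abs((np.arange(720)-i+360)%720-360)<24)
    return np.angle((w*np.exp(1j*a)).sum()), s[i],np.median(s)
def arrow(I,c='top'):
    a,r,W=unwrapped(I,c,.0105,.052,.063)
    s=W.mean(0); s=np.convolve(np.r_[s[-8:],s,s[:8]],np.ones(17)/17,'valid')
    return a,s
E
python3 - <<'E'
from mark import *
for c in('top','side'):
    f=np.load(c+'0.npz'); I,D=f['I'],f['D']
    print(c,'mark',mark(I,c)); a,s=arrow(I,c); i=np.argsort(s)[:12]; print('arrow',np.sort(a[i]).round(3),s[i].round(0)[:3],np.median(s))
    u,v=np.meshgrid(np.arange(640),np.arange(400)); P=px2w(c,u.ravel(),v.ravel(),D.ravel())
    m=(P[:,1]<-.08)&(P[:,1]>-.17)&(P[:,0]>.5)&(P[:,0]<.62)&(P[:,2]>.02)&(P[:,2]<.05)
    Q=P[m]; print('block',len(Q),Q.mean(0).round(4),cv2.minAreaRect(Q[:,:2].astype(np.float32)*1000)); Qt=Q[Q[:,2]>.037]; print('top',len(Qt),Qt.mean(0),cv2.minAreaRect(Qt[:,:2].astype(np.float32)*1000))
    n='ring_mark'
E
```

```text
top mark (np.float64(-0.8352127692159841), np.float64(237.22600619195046), np.float64(747.1284829721362))
arrow [3.368 3.377 3.386 3.395 3.403 3.412 3.421 3.43  3.438 3.447 3.456 3.464] [260. 261. 263.] 634.8482972136223
block 152 [ 0.569  -0.1296  0.0371] ((571.0910034179688, -123.10132598876953), (49.60635757446289, 56.4423828125), 81.94713592529297)
top 113 [ 0.57083277 -0.13050845  0.04010764] ((570.4348754882812, -130.85963439941406), (59.25419998168945, 12.389376640319824), 16.035125732421875)
side mark (np.float64(-0.8952411761608176), np.float64(145.26006191950464), np.float64(701.8947368421053))
arrow [3.342 3.351 3.36  3.368 3.377 3.386 3.395 3.403 3.412 3.421 3.43  3.438] [202. 203. 204.] 542.8560371517028
block 390 [ 0.5673 -0.135   0.0329] ((567.9091796875, -132.47682189941406), (60.10612869262695, 15.911311149597168), 17.306943893432617)
top 152 [ 0.56726913 -0.13246018  0.03938056] ((567.9091796875, -132.47682189941406), (60.10612869262695, 15.911311149597168), 17.306943893432617)
```

```bash
cat > plan.py <<'E'
from mark import *
YAW=.275
C=np.array([.5268,.0218])
Rs=np.array([[np.cos(YAW),-np.sin(YAW)],[np.sin(YAW),np.cos(YAW)]])
def st2w(p): return C+np.asarray(p)@Rs.T
def w2st(p): return (np.asarray(p)[:2]-C)@Rs
def yaw(q): 
    x=R.from_quat(q).apply([1,0,0]); return np.arctan2(x[1],x[0])
def state():
    s=ctrl.get_state(); return s['time'],w2st(s['eef_pos']),s['eef_pos'],yaw(s['tcp_rot']),s['contact_force'],s
def rows(p,y,targets,g=0):
    out=[]; p=np.array(p,float)
    for T_,ty in targets:
        d=np.array(T_)-p; cx,sx=np.cos(y),np.sin(y)
        t=np.array([d[0]*cx+d[1]*sx, d[0]*sx-d[1]*cx, -d[2]])*100
        t=np.round(t,2); sp=np.round(np.clip(y-ty,-.149,.149),3)
        out+= [*t,sp,g]
        loc=t/100; p=p+[loc[0]*cx+loc[1]*sx, loc[0]*sx-loc[1]*cx, -loc[2]]; y-=sp
    print('[' + ', '.join(f'{v:g}' for v in out)+']'); return p,y
E
python3 - <<'E'
from plan import *
t,ps,p,y,f,s=state(); print(t,ps,p,y)
g=np.r_[st2w([-.075,-.075]),.2]; print(g)
rows(p,y,[(p+(g-p)*k/12,YAW) for k in range(1,13)])
E
```

```text
1.1 [-0.44296525 -0.54930498] [ 0.24964116 -0.62715082  0.23133546] -1.192017371326909
[ 0.47498413 -0.07074791  0.2       ]
[-3.61, -3.46, 0.26, -0.149, 0, -3.06, -3.96, 0.26, -0.149, 0, -2.44, -4.37, 0.26, -0.149, 0, -1.77, -4.68, 0.26, -0.149, 0, -1.05, -4.89, 0.27, -0.149, 0, -0.31, -4.99, 0.26, -0.149, 0, 0.44, -4.98, 0.26, -0.149, 0, 1.17, -4.87, 0.26, -0.149, 0, 1.87, -4.64, 0.26, -0.149, 0, 2.55, -4.3, 0.26, -0.126, 0, 3.06, -3.95, 0.26, -0, 0, 3.07, -3.96, 0.26, -0, 0]
```

Call:
send_rows(
  motion=[-3.61,-3.46,0.26,-0.149,0,-3.06,-3.96,0.26,-0.149,0,-2.44,-4.37,0.26,-0.149,0,-1.77,-4.68,0.26,-0.149,0,-1.05,-4.89,0.27,-0.149,0,-0.31,-4.99,0.26,-0.149,0],
)

```text
time: 1.7
eef_pos: [0.3586, -0.3501, 0.2142]
tcp_rot: [0.99, -0.144, 0.001, 0.001]
contact_force: [0.6, 0.4, -0.6]
opening: 0.003
```

Run:
```python
from plan import *
t,ps,p,y,f,s=state(); print(t,ps,p,y,s['qpos'])
g=np.r_[st2w([-.075,-.075]),.12];g2=np.r_[g[:2],.05];g3=np.r_[g[:2],.026]
rows(p,y,[(p+(g-p)*k/7,YAW) for k in range(1,8)]+[(np.r_[g[:2],.085],YAW),(g2,YAW),(g3,YAW),(g3,YAW)])
```

```text
1.7 [-0.26286753 -0.31222895] [ 0.35859448 -0.35007788  0.21421388] -0.2894175320747716 [-9.75765324e-01 -8.96706313e-02  2.01489431e+00 -7.17106582e-04
  1.21308532e+00 -6.86095064e-01]
[0.45, -4.3, 1.35, -0.149, 0, 1.09, -4.18, 1.34, -0.149, 0, 1.7, -3.98, 1.35, -0.149, 0, 2.27, -3.68, 1.34, -0.117, 0, 2.68, -3.39, 1.35, -0, 0, 2.68, -3.39, 1.35, -0, 0, 2.68, -3.39, 1.34, -0, 0, 0, 0, 3.5, -0, 0, 0, 0, 3.5, -0, 0, 0, 0, 2.4, -0, 0, 0, 0, 0, -0, 0]
```

Run:
```python
from plan import *
t,ps,p,y,f,s=state()
g=np.r_[st2w([-.062,-.062]),.12];g2=np.r_[g[:2],.05];g3=np.r_[g[:2],.026]
print(g,px2plane('top',np.array([341.,385]),np.array([243.,233]),.005))
rows(p,y,[(p+(g-p)*k/7,YAW) for k in range(1,8)]+[(np.r_[g[:2],.085],YAW),(g2,YAW),(g3,YAW),(g3,YAW)])
```

```text
[ 0.48396555 -0.05470627  0.12      ] [[ 0.45603174 -0.03939932  0.005     ]
 [ 0.4802275  -0.14966497  0.005     ]]
[0.51, -4.56, 1.35, -0.149, 0, 1.18, -4.42, 1.34, -0.149, 0, 1.83, -4.21, 1.35, -0.149, 0, 2.43, -3.88, 1.34, -0.117, 0, 2.87, -3.58, 1.35, -0, 0, 2.87, -3.57, 1.35, -0, 0, 2.87, -3.58, 1.34, -0, 0, -0, -0, 3.5, -0, 0, -0, -0, 3.5, -0, 0, -0, -0, 2.4, -0, 0, -0, -0, 0, -0, 0]
```

Split so the descent is checked first.

Call:
send_rows(
  motion=[0.51,-4.56,1.35,-0.149,0,1.18,-4.42,1.34,-0.149,0,1.83,-4.21,1.35,-0.149,0,2.43,-3.88,1.34,-0.117,0,2.87,-3.58,1.35,0,0,2.87,-3.57,1.35,0,0,2.87,-3.58,1.34,0,0,0,0,0,0,0],
)

```text
time: 2.5
eef_pos: [0.4877, -0.0387, 0.1192]
tcp_rot: [0.989, 0.145, 0.005, 0.006]
contact_force: [-0.3, -1.0, 0.3]
opening: -0.0
```

Run:
```python
from plan import *
t,ps,p,y,f,s=state(); print(t,ps,p,y,s['qpos'],f)
g=np.r_[st2w([-.062,-.062]),.085];g2=np.r_[g[:2],.05];g3=np.r_[g[:2],.026]
rows(p,y,[(g,YAW),(g2,YAW),(g3,YAW),(g3,YAW)])
```

```text
2.5 [-0.0540092  -0.04759146] [ 0.4877435  -0.03866925  0.11918708] 0.29133551509416966 [-0.28357273 -0.00627197  2.12294642 -0.00738247  1.01186554 -0.57098758] [-0.34890374 -1.00281406  0.33282572]
[-0.82, 1.43, 3.42, 0.016, 0, -0, -0, 3.5, 0, 0, -0, -0, 2.4, 0, 0, -0, -0, -0, 0, 0]
```

Call:
send_rows(
  motion=[-0.82,1.43,2.5,0.016,0,0,0,2.5,0,0,0,0,2,0,0,0,0,1,0,0,0,0,0,0,0],
)

```text
time: 3.0
eef_pos: [0.4877, -0.0566, 0.0398]
tcp_rot: [0.99, 0.139, 0.007, 0.008]
contact_force: [0.3, -0.1, -0.6]
opening: -0.0
```

Run:
```python
from plan import *
t,ps,p,y,f,s=state(); print(t,ps,p,y,f)
```

```text
3.0 [-0.05895597 -0.06479945] [ 0.48765538 -0.05657393  0.03978252] 0.2796741389418767 [ 0.32411539 -0.14835863 -0.62475957]
```

Call:
send_rows(
  motion=[0,0,1.2,0,0,0.4,-0.8,0.2,0,0,0.2,-0.4,0,0,0,0,0,0,0,0],
)

```text
time: 3.4
eef_pos: [0.4927, -0.044, 0.0274]
tcp_rot: [0.99, 0.139, 0.01, 0.009]
contact_force: [-0.8, -0.1, 0.7]
opening: -0.001
```

Run:
```python
from plan import *
t,ps,p,y,f,s=state(); print(t,ps,p,y,f)
```

```text
3.4 [-0.05070331 -0.05402813] [ 0.49267303 -0.04396636  0.02736146] 0.2783320606442872 [-0.75284269 -0.11306214  0.66162629]
```

Call:
send_rows(
  motion=[0.2,-0.3,0,0,0,0.2,-0.3,0,0,0,0.2,-0.2,0,0,0,0.2,-0.2,0,0,0],
)

```text
time: 3.8
eef_pos: [0.4991, -0.0311, 0.0289]
tcp_rot: [0.99, 0.139, 0.011, 0.009]
contact_force: [-0.6, -2.3, -0.4]
opening: 0.002
```

Run:
```python
from plan import *
t,ps,p,y,f,s=state(); print(t,ps,p,y,f, f[:2]@Rs)
```

```text
3.8 [-0.04101232 -0.04343846] [ 0.49912429 -0.03114304  0.02887445] 0.2792304761465373 [-0.61886676 -2.31284265 -0.43206497] [-1.2236583  -2.05788667]
```

```bash
cat > orb.py <<'E'
from plan import *
import sys
def orbit(n,step,b,r=None,zt=.027):
    t,ps,p,y,f,s=state()
    rr=np.hypot(*ps); th=np.arctan2(ps[1],ps[0]); fs=f[:2]@Rs
    print(f't={t:.2f} st={ps.round(4)} r={rr:.4f} th={np.degrees(th):.1f} z={p[2]:.4f} yaw={y:.3f} F={fs.round(1)},{f[2]:.1f} Fr={fs@(ps/rr):.1f}')
    r=r or rr; out=[]
    dz=p[2]-zt
    for k in range(n):
        a=th+step/r*(k+.5); d=step*np.array([-np.sin(a),np.cos(a)])-b*np.array([np.cos(a),np.sin(a)])
        e=y-YAW
        v=[d[0]*100,-d[1]*100, dz*100/n, 0,0]
        out+=[f'{q:.2f}' for q in v[:3]]+['0','0']
    print('['+', '.join(out)+']')
if __name__=='__main__': orbit(int(sys.argv[1]),float(sys.argv[2]),float(sys.argv[3]))
E
python3 orb.py 6 .007 .004
```

```text
t=3.80 st=[-0.041  -0.0434] r=0.0597 th=-133.4 z=0.0289 yaw=0.279 F=[-1.2 -2.1],-0.4 Fr=2.3
[0.79, 0.14, 0.03, 0, 0, 0.80, 0.05, 0.03, 0, 0, 0.80, -0.04, 0.03, 0, 0, 0.79, -0.14, 0.03, 0, 0, 0.77, -0.23, 0.03, 0, 0, 0.74, -0.32, 0.03, 0, 0]
```

Call:
send_rows(
  motion=[0.79,0.14,0.03,0,0,0.8,0.05,0.03,0,0,0.8,-0.04,0.03,0,0,0.79,-0.14,0.03,0,0,0.77,-0.23,0.03,0,0,0.74,-0.32,0.03,0,0],
)

```text
time: 4.4
eef_pos: [0.5439, -0.0326, 0.0289]
tcp_rot: [0.988, 0.149, 0.005, 0.031]
contact_force: [1.6, -7.6, -0.9]
opening: -0.004
```

```bash
python3 orb.py 8 .007 .004
python3 - <<'E'
from plan import *
I,D=cams.read_camera('top'); cv2.imwrite('pics/top1.png',cv2.resize(I[150:280,250:420,::-1],None,fx=4,fy=4,interpolation=cv2.INTER_CUBIC))
I,D=cams.read_camera('side'); cv2.imwrite('pics/side1.png',cv2.resize(I[150:290,230:400,::-1],None,fx=4,fy=4,interpolation=cv2.INTER_CUBIC)); print(mark(I,'side'))
E
```

```text
t=4.40 st=[ 0.0017 -0.057 ] r=0.0571 th=-88.3 z=0.0289 yaw=0.299 F=[-0.5 -7.8],-0.9 Fr=7.8
[0.66, -0.46, 0.02, 0, 0, 0.60, -0.54, 0.02, 0, 0, 0.53, -0.61, 0.02, 0, 0, 0.45, -0.67, 0.02, 0, 0, 0.37, -0.72, 0.02, 0, 0, 0.27, -0.76, 0.02, 0, 0, 0.18, -0.79, 0.02, 0, 0, 0.08, -0.80, 0.02, 0, 0]
(np.float64(1.5216982993950223), np.float64(113.11455108359132), np.float64(380.6331269349845))
```

View pics/side1.png

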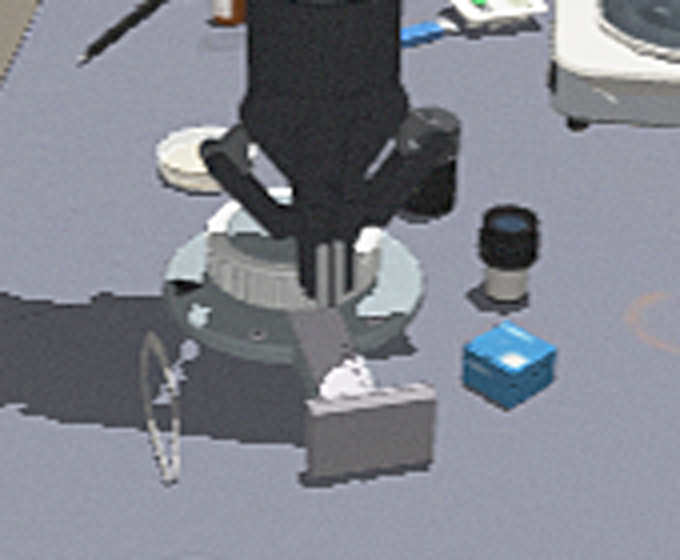

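View pics/top1.png

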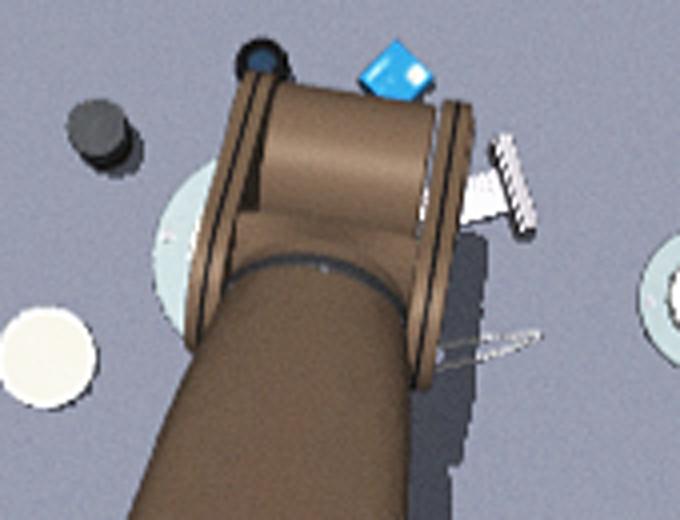

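```bash
python3 orb.py 8 .008 .0025
```

```text
t=4.50 st=[ 0.0028 -0.057 ] r=0.0571 th=-87.2 z=0.0291 yaw=0.300 F=[ 1.2 -8. ],-3.2 Fr=8.1
[0.76, -0.34, 0.03, 0, 0, 0.71, -0.45, 0.03, 0, 0, 0.64, -0.54, 0.03, 0, 0, 0.56, -0.63, 0.03, 0, 0, 0.46, -0.70, 0.03, 0, 0, 0.36, -0.76, 0.03, 0, 0, 0.25, -0.80, 0.03, 0, 0, 0.14, -0.83, 0.03, 0, 0]
```

Call:
send_rows(
  motion=[0.76,-0.34,0.03,0.003,0,0.71,-0.45,0.03,0.003,0,0.64,-0.54,0.03,0.003,0,0.56,-0.63,0.03,0.003,0,0.46,-0.7,0.03,0.003,0,0.36,-0.76,0.03,0.003,0,0.25,-0.8,0.03,0.003,0,0.14,-0.83,0.03,0.003,0],
)

```text
time: 5.3
eef_pos: [0.5873, 0.0147, 0.0297]
tcp_rot: [0.989, 0.139, 0.025, 0.046]
contact_force: [3.3, -1.5, 0.5]
opening: 0.002
```

```bash
python3 - <<'E'
from plan import *
I,D=cams.read_camera('side'); cv2.imwrite('pics/side2.png',cv2.resize(I[170:270,240:370,::-1],None,fx=5,fy=5,interpolation=cv2.INTER_CUBIC)); print(mark(I,'side')[0]-YAW)
print(state()[5]['tcp_rot'])
E
python3 orb.py 8 .008 .0025
```

```text
1.3364689388180482
[0.98891279 0.13911001 0.02506671 0.04551428]
t=5.35 st=[ 0.0565 -0.0221] r=0.0607 th=-21.4 z=0.0296 yaw=0.281 F=[ 5.9 -2.5],-2.1 Fr=6.4
[0.00, -0.84, 0.03, 0, 0, -0.11, -0.83, 0.03, 0, 0, -0.22, -0.81, 0.03, 0, 0, -0.32, -0.77, 0.03, 0, 0, -0.42, -0.73, 0.03, 0, 0, -0.51, -0.66, 0.03, 0, 0, -0.59, -0.59, 0.03, 0, 0, -0.67, -0.51, 0.03, 0, 0]
```

View pics/side2.png

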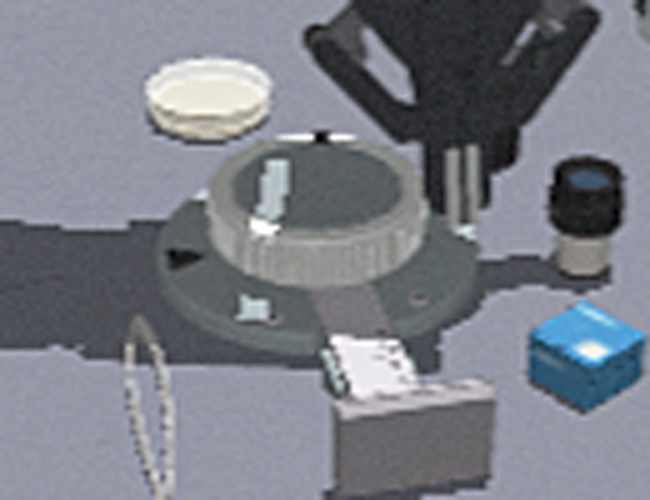

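Call:
send_rows(
  motion=[0.04,-0.84,0.03,0,0,-0.07,-0.83,0.03,0,0,-0.18,-0.81,0.03,0,0,-0.28,-0.77,0.03,0,0,-0.38,-0.73,0.03,0,0,-0.48,-0.66,0.03,0,0,-0.56,-0.58,0.03,0,0,-0.64,-0.5,0.03,0,0],
)

```text
time: 6.15
eef_pos: [0.5631, 0.0711, 0.0289]
tcp_rot: [0.988, 0.137, 0.049, 0.044]
contact_force: [5.2, 5.3, -0.4]
opening: -0.002
```

```bash
python3 - <<'E'
from plan import *
I,D=cams.read_camera('side'); cv2.imwrite('pics/side3.png',cv2.resize(I[170:270,240:370,::-1],None,fx=5,fy=5,interpolation=cv2.INTER_CUBIC)); print(mark(I,'side')[0]-YAW)
print(state()[5]['tcp_rot'])
E
python3 orb.py 8 .008 .002
```

```text
2.634549543469464
[0.98836302 0.13776492 0.04704818 0.04411166]
t=6.20 st=[0.0468 0.0386] r=0.0607 th=39.5 z=0.0284 yaw=0.281 F=[5.  4.7],4.5 Fr=6.8
[-0.69, -0.44, 0.02, 0, 0, -0.75, -0.35, 0.02, 0, 0, -0.79, -0.25, 0.02, 0, 0, -0.81, -0.14, 0.02, 0, 0, -0.82, -0.03, 0.02, 0, 0, -0.82, 0.07, 0.02, 0, 0, -0.80, 0.18, 0.02, 0, 0, -0.77, 0.29, 0.02, 0, 0]
```

View pics/side3.png

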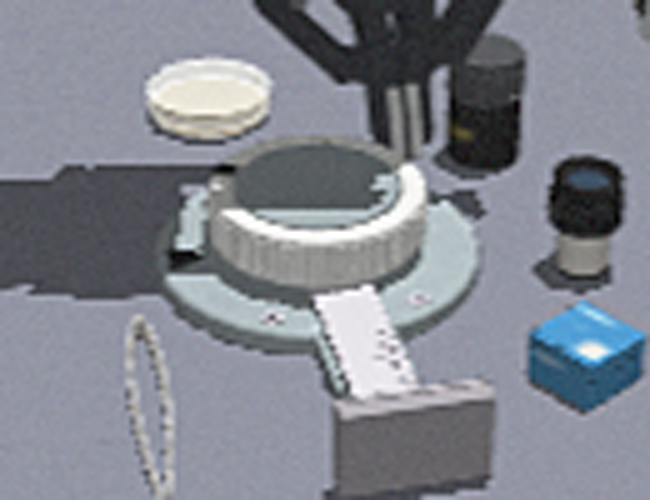

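Run:
```python
from plan import *
for n,u,v,z in (('can',275.,183.,.057),('eye',316.,166,.048),('carton',349,170,.022),('dish',261.,239.,.015)):
    w=px2plane('top',np.array([u]),np.array([v]),z)[0]; print(n,w.round(3),w2st(w).round(3))
```

```text
can [0.6   0.121 0.057] [0.097 0.076]
eye [0.643 0.021 0.048] [ 0.112 -0.032]
carton [ 0.638 -0.061  0.022] [ 0.084 -0.11 ]
dish [0.467 0.159 0.015] [-0.021  0.148]
```

Call:
send_rows(
  motion=[-0.69,-0.44,0.02,0,0,-0.75,-0.35,0.02,0,0,-0.79,-0.25,0.02,0,0,-0.81,-0.14,0.02,0,0,-0.82,-0.03,0.02,0,0,-0.82,0.07,0.02,0,0,-0.8,0.18,0.02,0,0,-0.77,0.29,0.02,0,0],
)

```text
time: 7.0
eef_pos: [0.4984, 0.0747, 0.0253]
tcp_rot: [0.989, 0.135, 0.053, 0.034]
contact_force: [-2.7, 9.1, 7.1]
opening: 0.002
```

```bash
python3 - <<'E'
from plan import *
I,D=cams.read_camera('side'); cv2.imwrite('pics/side4.png',cv2.resize(I[170:270,240:370,::-1],None,fx=5,fy=5,interpolation=cv2.INTER_CUBIC)); print(mark(I,'side')[0]-YAW)
print(state()[5]['tcp_rot'])
E
python3 orb.py 8 .008 .002
```

```text
-2.276721411689975
[0.98881004 0.13582058 0.05105742 0.03464976]
t=7.05 st=[-0.0149  0.0585] r=0.0603 th=104.3 z=0.0245 yaw=0.277 F=[-0.1  5.8],2.9 Fr=5.6
[-0.70, 0.44, -0.03, 0, 0, -0.63, 0.53, -0.03, 0, 0, -0.56, 0.61, -0.03, 0, 0, -0.47, 0.67, -0.03, 0, 0, -0.38, 0.73, -0.03, 0, 0, -0.28, 0.78, -0.03, 0, 0, -0.18, 0.81, -0.03, 0, 0, -0.07, 0.82, -0.03, 0, 0]
```

View pics/side4.png

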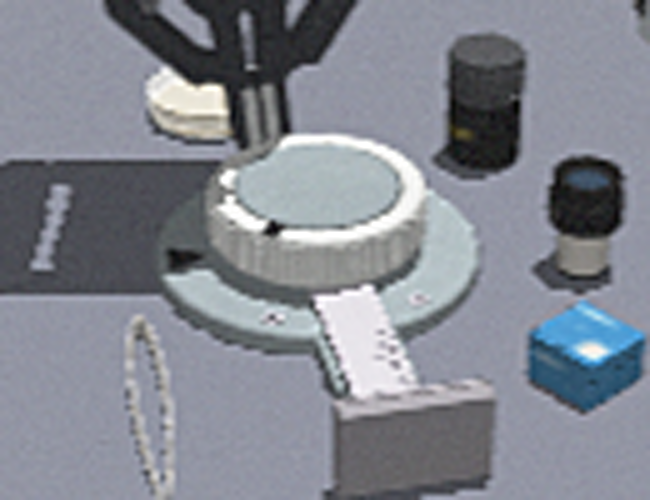

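Call:
send_rows(
  motion=[-0.7,0.44,-0.03,0,0,-0.63,0.53,-0.03,0,0,-0.56,0.61,-0.03,0,0,-0.47,0.67,-0.03,0,0,-0.38,0.73,-0.03,0,0,-0.28,0.78,-0.03,0,0,-0.18,0.81,-0.03,0,0,-0.07,0.82,-0.03,0,0],
)

```text
time: 7.85
eef_pos: [0.4667, 0.0111, 0.023]
tcp_rot: [0.989, 0.136, 0.039, 0.031]
contact_force: [0.3, 1.2, -0.2]
opening: -0.001
```

```bash
python3 - <<'E'
from plan import *
I,D=cams.read_camera('side'); cv2.imwrite('pics/side5.png',cv2.resize(I[170:270,240:370,::-1],None,fx=5,fy=5,interpolation=cv2.INTER_CUBIC)); print(mark(I,'side')[0]-YAW)
print(state()[5]['tcp_rot'])
E
python3 orb.py 8 .008 .002
```

```text
-1.3103363888669097
[0.98946389 0.1357426  0.03907125 0.03175848]
t=7.90 st=[-0.0606  0.0051] r=0.0608 th=175.2 z=0.0233 yaw=0.275 F=[-1.8 -1.5],-1.5 Fr=1.6
[0.19, 0.80, -0.05, 0, 0, 0.29, 0.77, -0.05, 0, 0, 0.39, 0.73, -0.05, 0, 0, 0.48, 0.67, -0.05, 0, 0, 0.56, 0.60, -0.05, 0, 0, 0.64, 0.52, -0.05, 0, 0, 0.70, 0.43, -0.05, 0, 0, 0.75, 0.34, -0.05, 0, 0]
```

View pics/side5.png

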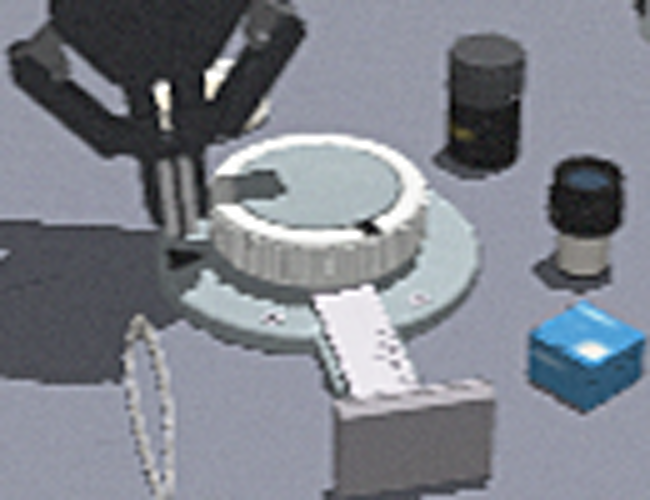

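```bash
python3 orb.py 8 .008 .0035
```

```text
t=7.90 st=[-0.0606  0.0051] r=0.0608 th=175.2 z=0.0233 yaw=0.275 F=[-1.8 -1.5],-1.5 Fr=1.6
[0.34, 0.81, -0.05, 0, 0, 0.44, 0.75, -0.05, 0, 0, 0.53, 0.69, -0.05, 0, 0, 0.62, 0.61, -0.05, 0, 0, 0.70, 0.53, -0.05, 0, 0, 0.76, 0.43, -0.05, 0, 0, 0.81, 0.33, -0.05, 0, 0, 0.84, 0.22, -0.05, 0, 0]
```

Call:
send_rows(
  motion=[0.34,0.81,-0.05,0,0,0.44,0.75,-0.05,0,0,0.53,0.69,-0.05,0,0,0.62,0.61,-0.05,0,0,0.7,0.53,-0.05,0,0,0.76,0.43,-0.05,0,0,0.81,0.33,-0.05,0,0,0.84,0.22,-0.05,0,0],
)

```text
time: 8.7
eef_pos: [0.5028, -0.0328, 0.0231]
tcp_rot: [0.989, 0.145, -0.002, 0.037]
contact_force: [-4.7, -12.1, -0.4]
opening: 0.003
```

```bash
python3 - <<'E'
from plan import *
I,D=cams.read_camera('side'); cv2.imwrite('pics/side6.png',cv2.resize(I[170:270,240:370,::-1],None,fx=5,fy=5,interpolation=cv2.INTER_CUBIC)); print(mark(I,'side')[0]-YAW)
print(state()[5]['tcp_rot'])
E
python3 orb.py 8 .008 .003
```

```text
1.8837863920485929
[ 9.88748492e-01  1.44694657e-01 -8.82923492e-04  3.79354179e-02]
t=8.75 st=[-0.0365 -0.047 ] r=0.0595 th=-127.9 z=0.0234 yaw=0.290 F=[ -7.1 -12.9],-4.5 Fr=14.5
[0.83, 0.20, -0.04, 0, 0, 0.85, 0.09, -0.04, 0, 0, 0.85, -0.03, -0.04, 0, 0, 0.84, -0.14, -0.04, 0, 0, 0.82, -0.25, -0.04, 0, 0, 0.77, -0.36, -0.04, 0, 0, 0.72, -0.46, -0.04, 0, 0, 0.65, -0.55, -0.04, 0, 0]
```

View pics/side6.png

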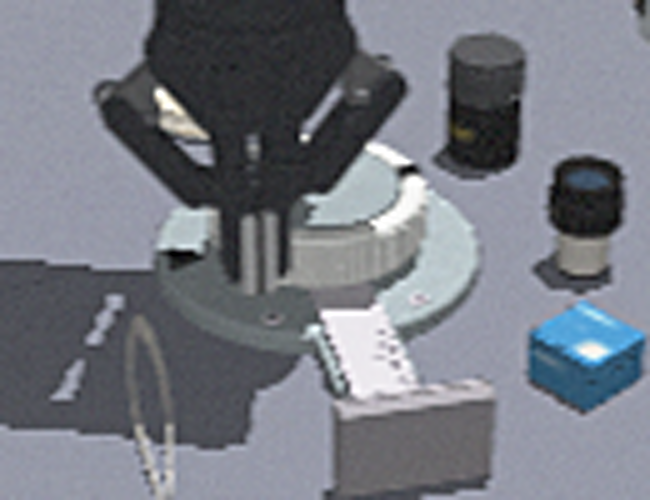

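```bash
python3 - <<'E'
from plan import *
w=px2plane('side',np.array([240+407/5.]),np.array([170+168/5.]),.042)[0]; q=w2st(w); print(q,np.hypot(*q),np.arctan2(q[1],q[0]))
E
python3 orb.py 8 .008 .002
```

```text
[0.04012179 0.00073407] 0.04012850530386278 0.018293897481879044
t=8.75 st=[-0.0365 -0.047 ] r=0.0595 th=-127.9 z=0.0234 yaw=0.290 F=[ -7.1 -12.9],-4.5 Fr=14.5
[0.77, 0.28, -0.04, 0, 0, 0.81, 0.18, -0.04, 0, 0, 0.82, 0.07, -0.04, 0, 0, 0.82, -0.04, -0.04, 0, 0, 0.81, -0.15, -0.04, 0, 0, 0.78, -0.26, -0.04, 0, 0, 0.74, -0.36, -0.04, 0, 0, 0.68, -0.46, -0.04, 0, 0]
```

Call:
send_rows(
  motion=[0.77,0.28,-0.03,0.002,0,0.81,0.18,-0.03,0.002,0,0.82,0.07,-0.03,0.002,0,0.82,-0.04,-0.03,0.002,0,0.81,-0.15,-0.03,0.002,0,0.78,-0.26,-0.03,0.002,0,0.74,-0.36,-0.03,0,0,0.68,-0.46,-0.03,0,0],
)

```text
time: 9.55
eef_pos: [0.5716, -0.017, 0.0245]
tcp_rot: [0.989, 0.14, 0.004, 0.046]
contact_force: [0.6, -0.5, -0.7]
opening: 0.001
```

```bash
python3 - <<'E'
from plan import *
I,D=cams.read_camera('side'); cv2.imwrite('pics/side7.png',cv2.resize(I[170:270,240:370,::-1],None,fx=5,fy=5,interpolation=cv2.INTER_CUBIC)); print(mark(I,'side')[0]-YAW)
print(state()[5]['tcp_rot'])
E
python3 orb.py 8 .008 .002
```

```text
0.4750296483715504
[0.98906611 0.14016679 0.00427863 0.04564204]
t=9.60 st=[ 0.0337 -0.0488] r=0.0593 th=-55.4 z=0.0249 yaw=0.281 F=[ 0.8 -1.3],-1.5 Fr=1.5
[0.50, -0.65, -0.03, 0, 0, 0.41, -0.72, -0.03, 0, 0, 0.31, -0.76, -0.03, 0, 0, 0.20, -0.80, -0.03, 0, 0, 0.09, -0.82, -0.03, 0, 0, -0.02, -0.82, -0.03, 0, 0, -0.13, -0.81, -0.03, 0, 0, -0.24, -0.79, -0.03, 0, 0]
```

View pics/side7.png

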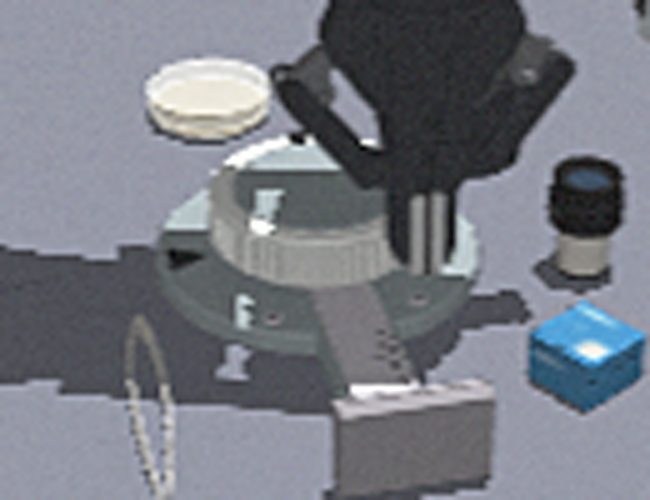

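```bash
python3 - <<'E'
from plan import *
w=px2plane('side',np.array([240+299/5.]),np.array([170+138/5.]),.042)[0]; q=w2st(w); print(q,np.hypot(*q),np.arctan2(q[1],q[0]))
E
python3 orb.py 7 .008 .003
```

```text
[-0.0001617   0.03781905] 0.037819392458540185 1.5750719024013236
t=9.60 st=[ 0.0337 -0.0488] r=0.0593 th=-55.4 z=0.0249 yaw=0.281 F=[ 0.8 -1.3],-1.5 Fr=1.5
[0.44, -0.73, -0.03, 0, 0, 0.34, -0.79, -0.03, 0, 0, 0.23, -0.82, -0.03, 0, 0, 0.12, -0.85, -0.03, 0, 0, 0.00, -0.85, -0.03, 0, 0, -0.11, -0.85, -0.03, 0, 0, -0.23, -0.82, -0.03, 0, 0]
```

Call:
send_rows(
  motion=[0.44,-0.73,-0.03,0,0,0.34,-0.79,-0.03,0,0,0.23,-0.82,-0.03,0,0,0.12,-0.85,-0.03,0,0,0,-0.85,-0.03,0,0,-0.11,-0.85,-0.03,0,0,-0.23,-0.82,-0.03,0,0],
)

```text
time: 10.3
eef_pos: [0.5834, 0.0432, 0.0285]
tcp_rot: [0.988, 0.141, 0.029, 0.051]
contact_force: [5.3, 0.2, -1.5]
opening: -0.004
```

```bash
python3 - <<'E'
from plan import *
I,D=cams.read_camera('side'); cv2.imwrite('pics/side8.png',cv2.resize(I[170:270,240:370,::-1],None,fx=5,fy=5,interpolation=cv2.INTER_CUBIC)); print(mark(I,'side')[0]-YAW)
print(state()[5]['tcp_rot'])
E
python3 orb.py 3 .005 .0025
```

```text
-3.41229479232222
[0.98822281 0.14159612 0.02882524 0.05035193]
t=10.35 st=[0.06   0.0065] r=0.0603 th=6.2 z=0.0285 yaw=0.287 F=[6.6 1.8],0.2 Fr=6.8
[-0.32, -0.46, 0.05, 0, 0, -0.36, -0.43, 0.05, 0, 0, -0.39, -0.40, 0.05, 0, 0]
```

View pics/side8.png

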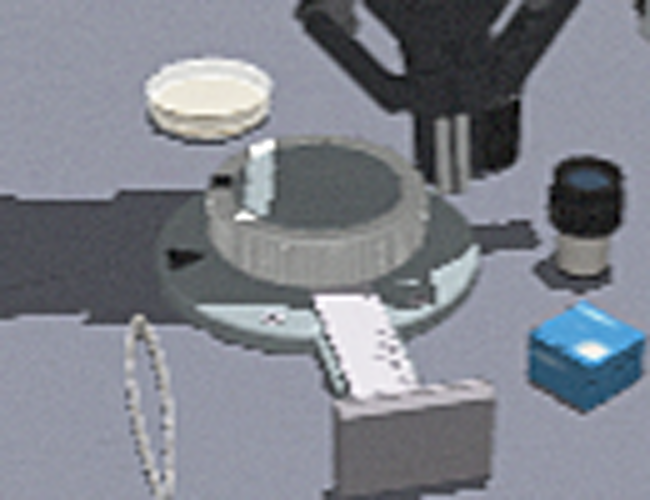

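```bash
python3 - <<'E'
from plan import *
w=px2plane('side',np.array([240+221/5.]),np.array([170+180/5.]),.042)[0]; q=w2st(w); print(q,np.hypot(*q),np.arctan2(q[1],q[0]))
E
python3 orb.py 2 .005 .0025
```

```text
[-0.04134358  0.00887601] 0.042285638865629784 2.9301137694902812
t=10.35 st=[0.06   0.0065] r=0.0603 th=6.2 z=0.0285 yaw=0.287 F=[6.6 1.8],0.2 Fr=6.8
[-0.32, -0.46, 0.07, 0, 0, -0.36, -0.43, 0.07, 0, 0]
```

Call:
send_rows(
  motion=[-0.3,-0.4,0.05,0,0,-0.3,-0.3,0.05,0,0,-0.2,0,0,0,0],
)

```text
time: 10.65
eef_pos: [0.5788, 0.0533, 0.0302]
tcp_rot: [0.988, 0.142, 0.038, 0.049]
contact_force: [3.6, 1.4, -1.4]
opening: 0.006
```

```bash
python3 - <<'E'
from plan import *
I,D=cams.read_camera('side'); cv2.imwrite('pics/side9.png',cv2.resize(I[170:270,240:370,::-1],None,fx=5,fy=5,interpolation=cv2.INTER_CUBIC)); print(mark(I,'side')[0]-YAW)
E
python3 orb.py 3 .005 .0025
```

```text
-3.1959754840294448
t=10.70 st=[0.0585 0.0162] r=0.0607 th=15.5 z=0.0303 yaw=0.289 F=[5.2 1.1],-1.5 Fr=5.3
[-0.39, -0.40, 0.11, 0, 0, -0.42, -0.37, 0.11, 0, 0, -0.45, -0.33, 0.11, 0, 0]
```

View pics/side9.png

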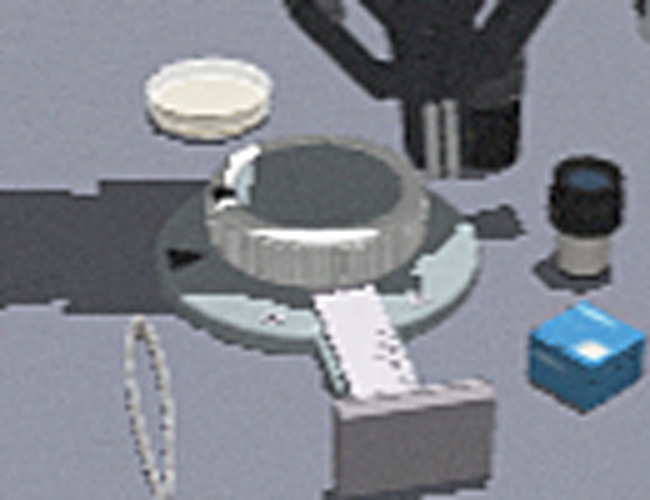

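Call:
send_rows(
  motion=[0.6,0,0,0,0,0.7,0,0,0,0,0,0,-1,0,0,0,0,-3,0,0,0,0,-4,0,0,0,0,-4,0,0],
)

```text
time: 11.3
eef_pos: [0.5723, 0.0693, 0.1449]
tcp_rot: [0.989, 0.142, 0.022, 0.046]
contact_force: [1.2, 0.5, 0.0]
opening: 0.004
```

Run:
```python
from plan import *
t,ps,p,y,f,s=state(); print(t,ps,p,y,s['tcp_rot'],R.from_quat(s['tcp_rot']).as_matrix()[:,2])
Mx=R.from_quat(s['tcp_rot']).as_matrix()
g=np.array([.47,-.33,.2]); d=Mx.T@(g-p)*100; print(d, d/8)
```

```text
11.3 [0.05665676 0.03339907] [0.57225848 0.06932907 0.14493676] 0.28668429306427845 [0.98854127 0.14190164 0.02249591 0.04630355] [ 0.05761737 -0.08516153 -0.99469983]
[-20.91755825  35.84515426  -2.66557838] [-2.61469478  4.48064428 -0.3331973 ]
```

Call:
send_rows(
  motion=[-2.6,4.2,-0.3,0,0,-2.6,4.2,-0.3,0,0,-2.6,4.2,-0.3,0,0,-2.6,4.2,-0.3,0,0,-2.6,4.2,-0.3,0,0,-2.6,4.2,-0.3,0,0,-2.6,4.2,-0.3,0,0,0,0,0,0,0,0,0,0,0,0],
)

```text
time: 12.2
eef_pos: [0.4777, -0.2664, 0.2032]
tcp_rot: [0.988, 0.144, 0.027, 0.047]
contact_force: [-0.7, 1.0, -0.5]
opening: 0.0
```

Run:
```python
from plan import *
t,ps,p,y,f,s=state(); print(t,ps,p,y,s['tcp_rot'],R.from_quat(s['tcp_rot']).as_matrix()[:,2])
for c in('top','side'):
    I,D=cams.read_camera(c); np.savez(c+'A.npz',I=I,D=D); print(c,mark(I,c)[0]%(2*np.pi)); a,sg=arrow(I,c); i=np.argsort(sg)[:16]; print(np.sort(a[i]).round(3))
    x=(270,170,370,260) if c=='top' else (260,185,350,250)
    cv2.imwrite(f'pics/{c}10.png',cv2.resize(I[x[1]:x[3],x[0]:x[2],::-1],None,fx=6,fy=6,interpolation=cv2.INTER_CUBIC))
```

```text
12.2 [-0.12552058 -0.26404172] [ 0.47769556 -0.26640514  0.2031828 ] 0.291318441618081 [0.98810461 0.14392119 0.02736993 0.04676388] [ 0.06754933 -0.08453698 -0.99412805]
top 3.3849576969763926
[3.351 3.36  3.368 3.377 3.386 3.395 3.403 3.412 3.421 3.43  3.438 3.447
 3.456 3.464 3.473 3.482]
side 3.3852372373473614
[3.325 3.334 3.342 3.351 3.36  3.368 3.377 3.386 3.395 3.403 3.412 3.421
 3.43  3.438 3.447 3.456]
```

View pics/top10.png

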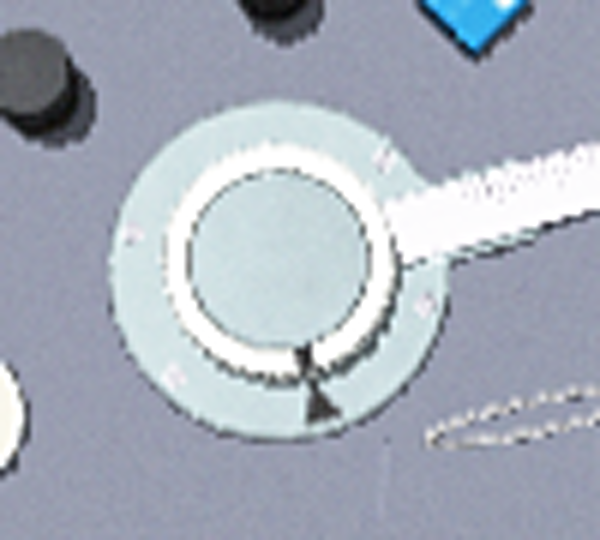

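View pics/side10.png

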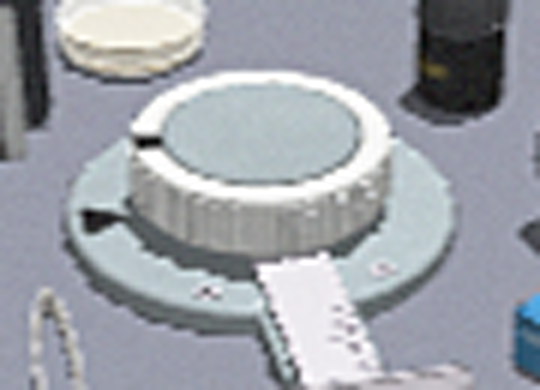

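Top view: mark at crop (303,357), directly at the arrow tip (310,378). The measured angles are 3.385 for the mark and 3.39–3.416 for the arrow, so they agree within about 1–2°. This is the second meeting, as the first was passed between side3 and side4. Next I push the block.

```bash
cat > go.py <<'E'
from plan import *
import sys
# go.py x y z n : stage target straight, n rows
t,ps,p,y,f,s=state(); M=R.from_quat(s['tcp_rot']).as_matrix()
print(f't={t:.2f} st={ps.round(4)} z={p[2]:.4f} yaw={y:.3f} F={(f[:2]@Rs).round(1)} {f[2]:.1f}', 'zax stage',(M[:2,2]@Rs).round(3))
if len(sys.argv)>1:
    x,yy,z,n=map(float,sys.argv[1:5]); g=np.r_[st2w([x,yy]),z]; print((M.T@(g-p)*100/n).round(2),'per row')
E
python3 go.py 0 -.215 .12 4; python3 go.py 0 -.215 .022 1
```

```text
t=12.30 st=[-0.1245 -0.2632] z=0.2031 yaw=0.294 F=[ 0.8 -0.2] 0.7 zax stage [ 0.042 -0.1  ]
[ 3.05 -1.36  2.08] per row
t=12.30 st=[-0.1245 -0.2632] z=0.2031 yaw=0.294 F=[ 0.8 -0.2] 0.7 zax stage [ 0.042 -0.1  ]
[11.79 -6.44 18.05] per row
```

Call:
send_rows(
  motion=[2.8,-1.2,1.8,0.015,0,2.8,-1.2,1.8,0,0,2.8,-1.2,1.8,0,0,2,-1,1.5,0,0,0,0,0,0,0],
)

```text
time: 12.8
eef_pos: [0.5743, -0.1873, 0.1319]
tcp_rot: [0.988, 0.142, 0.027, 0.046]
contact_force: [-0.8, 0.9, 0.4]
opening: 0.001
```

```bash
python3 go.py 0 -.21 .022 5
```

```text
t=12.80 st=[-0.0111 -0.2141] z=0.1319 yaw=0.288 F=[-0.6  1.1] 0.4 zax stage [ 0.042 -0.098]
[ 0.13 -0.3   2.19] per row
```

Call:
send_rows(
  motion=[0.2,-0.2,2.2,0.013,0,0.2,-0.2,2.2,0,0,0.2,-0.2,2.2,0,0,0.1,-0.2,1.8,0,0,0,0,1,0,0,0,0,0,0,0],
)

```text
time: 13.4
eef_pos: [0.586, -0.1785, 0.0379]
tcp_rot: [0.988, 0.142, 0.027, 0.046]
contact_force: [0.3, -0.2, -0.2]
opening: -0.001
```

```bash
python3 go.py 0 -.19 .022 3;  python3 - <<'E'
from plan import *
I,D=cams.read_camera('side'); cv2.imwrite('pics/side11.png',cv2.resize(I[170:290,240:370,::-1],None,fx=5,fy=5,interpolation=cv2.INTER_CUBIC))
E
```

```text
t=13.40 st=[ 0.0026 -0.2089] z=0.0379 yaw=0.288 F=[ 0.3 -0.2] -0.2 zax stage [ 0.042 -0.098]
[-0.1  -0.68  0.46] per row
```

View pics/side11.png

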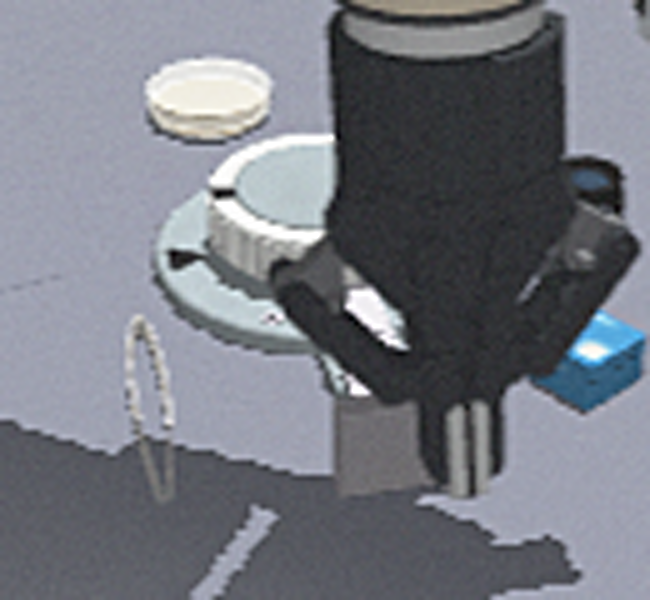

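Call:
send_rows(
  motion=[-0.1,0,0.8,0.006,0,-0.1,-0.2,0.7,0.006,0,-0.1,-0.4,0,0,0,0,-0.5,0,0,0,0,-0.5,0,0,0],
)

```text
time: 13.95
eef_pos: [0.5821, -0.1663, 0.025]
tcp_rot: [0.989, 0.135, 0.031, 0.048]
contact_force: [-0.2, -0.4, 0.4]
opening: -0.003
```

```bash
python3 go.py 0 -.13 .02 9
```

```text
t=13.95 st=[ 0.0021 -0.196 ] z=0.0250 yaw=0.274 F=[-0.3 -0.3] 0.4 zax stage [ 0.048 -0.104]
[-0.03 -0.74 -0.02] per row
```

Call:
send_rows(
  motion=[-0.05,-0.6,0,0,0,-0.05,-0.6,0,0,0,-0.05,-0.6,0,0,0,0,-0.6,0,0,0,0,-0.6,0,0,0,0,-0.6,0,0,0],
)

```text
time: 14.55
eef_pos: [0.5715, -0.1308, 0.0232]
tcp_rot: [0.989, 0.136, 0.032, 0.05]
contact_force: [-1.3, -2.6, 1.1]
opening: 0.002
```

```bash
python3 go.py 0 -.13 .02 5
```

```text
t=14.55 st=[ 0.0016 -0.159 ] z=0.0232 yaw=0.276 F=[-1.9 -2.2] 1.1 zax stage [ 0.05  -0.108]
[-0.03 -0.58 -0.  ] per row
```

Call:
send_rows(
  motion=[0,-0.6,0,0,0,0,-0.6,0,0,0,0,-0.6,0,0,0,0,-0.5,0,0,0,0,-0.4,0,0,0],
)

```text
time: 15.05
eef_pos: [0.5653, -0.1043, 0.0216]
tcp_rot: [0.989, 0.137, 0.034, 0.053]
contact_force: [-0.6, -17.1, -1.2]
opening: -0.002
```

```bash
python3 go.py 0 -.13 .02 5
```

```text
t=15.05 st=[ 0.0028 -0.1319] z=0.0216 yaw=0.278 F=[ -5.3 -16.3] -1.2 zax stage [ 0.053 -0.114]
[-0.06 -0.04  0.02] per row
```

Call:
send_rows(
  motion=[0,0.5,0,0,0,0,1.2,0,0,0,0,1.5,0,0,0,0,1,0,0,0,0,0,-2,0,0,0,0,-3.5,0,0,0,0,-4,0,0,0,0,-4,0,0,-1,2,-3,0,0,-2,4,0,0,0,-2,4,0,0,0,-2,4,0,0,0],
)

```text
time: 16.25
eef_pos: [0.5324, -0.2885, 0.2056]
tcp_rot: [0.989, 0.138, 0.032, 0.048]
contact_force: [0.7, 0.4, -0.1]
opening: -0.0
```

Call:
send_rows(
  motion=[-2,4,0,0,0,-1,3,0,0,0,0,0,0,0,0,0,0,0,0,0],
)

```text
time: 16.65
eef_pos: [0.519, -0.3756, 0.2127]
tcp_rot: [0.989, 0.132, 0.032, 0.049]
contact_force: [0.5, -0.3, -0.4]
opening: 0.003
```

```bash
python3 go.py
python3 - <<'E'
from plan import *
for c in('top','side'):
    I,D=cams.read_camera(c); np.savez(c+'B.npz',I=I,D=D); print(c,mark(I,c)[0]%(2*np.pi)); a,sg=arrow(I,c); i=np.argsort(sg)[:16]; print(a[i].mean())
    x=(240,150,400,260) if c=='top' else (240,170,370,290)
    cv2.imwrite(f'pics/{c}12.png',cv2.resize(I[x[1]:x[3],x[0]:x[2],::-1],None,fx=5,fy=5,interpolation=cv2.INTER_CUBIC))
    u,v=np.meshgrid(np.arange(640),np.arange(400)); P=px2w(c,u.ravel(),v.ravel(),D.ravel())
    S=(P[:,:2]-C)@Rs; m=(abs(S[:,0])<.035)&(S[:,1]<-.09)&(S[:,1]>-.19)&(P[:,2]>.036)&(P[:,2]<.045)
    print('block top stage',S[m].mean(0),S[m].min(0),S[m].max(0))
    O=np.load(c+'0.npz')['D']; d=np.abs(D-O)
E
```

```text
t=16.65 st=[-0.1154 -0.3803] z=0.2127 yaw=0.269 F=[ 0.4 -0.4] -0.4 zax stage [ 0.05  -0.105]
top 3.3851058007679193
3.4164820107789
block top stage [ 0.00093841 -0.11425785] [-0.02935623 -0.12030983] [ 0.02992299 -0.1081332 ]
side 3.160671744211104
3.450843180427538
block top stage [-0.00244296 -0.11566446] [-0.03213967 -0.12233898] [ 0.02697505 -0.10674942]
```

View pics/top12.png

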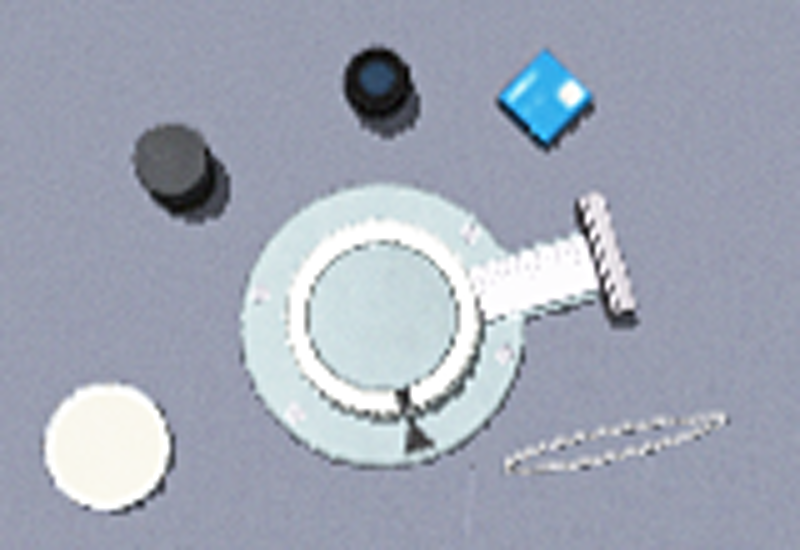

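View pics/side12.png

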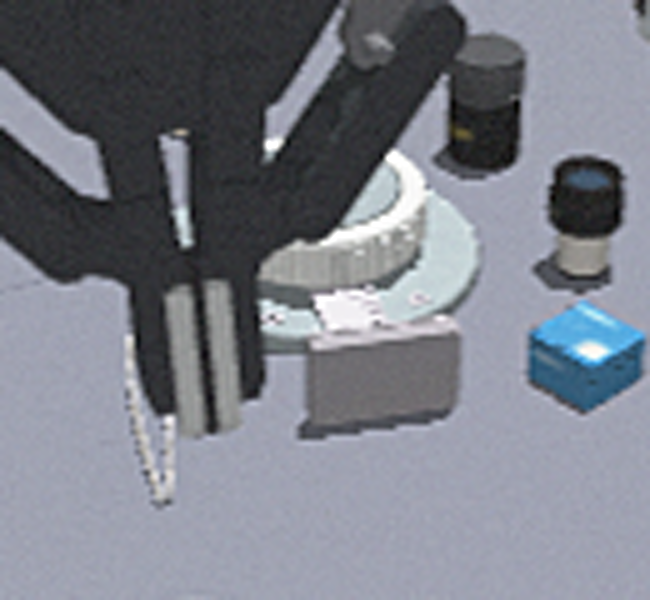

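Run:
```python
from h import *
a=np.load('top0.npz')['I'].astype(int);b=np.load('topB.npz')['I'].astype(int)
for n,(x0,y0,x1,y1) in dict(dish=(245,222,278,256),can=(263,172,290,197),eye=(304,155,330,180),carton=(337,157,362,182),tw=(338,228,390,250)).items():
    print(n,np.abs(a-b)[y0:y1,x0:x1].mean().round(2),np.abs(a-b)[y0:y1,x0:x1].max())
print(workorder.sign_off())
```

```text
dish 8.2 21
can 8.98 20
eye 8.73 23
carton 9.64 21
tw 10.65 21
the job is handed in; nothing more can be done
None
```

The job is done and handed in at about 16.8 s of the 64 s allowed. I got no verdict back.

- **Ring:** I rolled it anticlockwise with the closed fingertips, from about 2.0 rad. The mark passed the arrow once and was left at the second meeting. The last top view puts the mark at 3.385 rad and the arrow at 3.416, so it is about 0.03 rad (under 2°) short. The side view, taken before the block was pushed, put the gap at about 0.005 rad. I left it there.
- **Scale arm:** After that I pushed the outer face of the grey block until the force rose to 17 N at the stop. Its outer face now measures 120–122 mm from the ring's axis (121 is home). The mark did not move during the push.
- **Bystanders:** Before and after pictures of all five show only image noise, so none has moved. The arm finished clear, about 0.21 m above the worktop.

**Failed or disagreed:**
- The last side-view check of the mark (3.16 rad) does not count, because the gripper was blocking that view.
- The tool had tilted about 6–7° from pressing on the ring. The push on the block was therefore probably near the top edge of its outer face.

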